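# Load a tube under the spring flap of a drill jig

## Task

Load the brass tube into the drill jig: press the jig's black-topped thumb plate down with one fingertip so that the spring-closed flap swings up, and while you hold it open push the tube along its groove with the other fingertip, under the flap, until its end is right home against the end stop. Keep the flap open until the tube is home, then let go and come clear, so that the flap closes on the tube. Only push the tube, never pinch or lift it, and leave the other things on the bench where they are.

Things in the scene. Friction and masses are not known exactly. Their poses are not given: they have to be found in the camera images.
- jig: Drill jig on a dark foot plate 216 x 84 mm, fixed at a place and heading that vary. Origin: bench level, under the middle of the V groove; x along the groove to the end stop (away from the robot), y left, z up. In its frame (mm): metal bed x -100 to 95, y -28 to 28, top z 26; groove at y 0, 9 deep. A tube that is home has its centre at x 45, y 0, z 31, its near end at x 10.
- stop_face (a point): Face of the end stop: a steel button on a dark block 51 mm high at the far end of the groove. In the jig's frame at x 80, y 0, z 31 mm. The tube's far end must come to rest against it. Axes as the jig's.
- tube_center (a point): Middle, on the axis, of the brass tube: 20 mm in diameter, 70 mm long, about 60 g, loose in the groove, its axis along the jig's x, 31 mm above the bench; it stands 15 mm proud of the bed's top. At the start its centre is 12 to 36 mm on the robot's side of the jig's origin, short of the flap. It can roll: its axes mean nothing.
- flap (a joint): Opening of the grey flap with three brass drill bushes, rad. A spring shuts it: 0 shut and empty (the tube cannot enter), 0.15 lying on the tube, above 0.2 the tube passes freely, 0.45 hard stop, fully open. Flap and thumb plate are one part on one hinge pin (jig frame y 36, z 36 mm): pressing the plate down lifts the flap, about 6 N at 40 mm from the pin for full opening.
- flap_mouth (a point): Middle of the lower near edge of the flap, above the groove (jig frame x 30 mm when shut); the flap covers the groove from x 30 to 75 mm and reaches 70 mm above the bench when open. A tube that is home still stands 20 mm out of it on the robot's side.
- thumb_plate (a point): Middle of the top of the thumb plate (ribbed black top, left of the bed). In the jig's frame it spans x -92 to 16 mm and 6 to 52 mm out from the hinge pin (level: y 42 to 88). Shut, it slopes up to the left by 0.45 rad, outer edge 54 mm above the bench; fully open it is level, its top 31 mm above the bench, the height of the tube's axis. A fingertip slides along it.
- weight_mid (a point): Middle of the small turned brass weight (35 x 35 x 44 mm), a bystander standing loose on the bench.
- wax_mid (a point): Middle of the yellow round cake of wax (71 mm across, 35 mm high), a bystander lying loose on the bench.
- dish_mid (a point): Middle of the low turned ring dish (113 mm across, 19 mm high), a bystander standing loose on the bench.
- cork_mid (a point): Middle of the brown cork sanding block (51 x 86 x 29 mm), a bystander lying loose near the front edge of the bench. Farther left on that edge, about 0.5 m left of the robot, stands a fixed clamp stand with a white rod, some 0.29 m high: pass it clear or above.
There are look-alikes about, which are no part of the job. Leave any orange look-alike of the part that bears tube_center alone.

How it is judged (in metres and radians):
On the way, in this order (a step that is already met when the one before it is completed fails the run):
1. the flap is held open by a fingertip on the thumb plate while the tube is still short of the flap (value of joint flap above 0.22 rad and contact force between the fingers and flap above 0.5 N and x of tube_center in the frame of jig below -0.003 m), for 0.2 s.
2. the tube is pushed home against the end stop with the flap still held open by a fingertip (value of joint flap above 0.22 rad and contact force between the fingers and flap above 0.5 N and x of tube_center in the frame of jig between 0.0415 and 0.0475 m and y of tube_center in the frame of jig between -0.004 and 0.004 m and z of tube_center in the frame of jig between 0.027 and 0.0345 m), for 0.1 s.
At the end, for the whole second after the job is handed in: The tube lies in the groove with its far end within 3.5 mm of the end stop, and the flap has closed on it by its spring (joint 0.11 to 0.19 rad, pressing on the tube with more than 1 N); everything is at rest (x of tube_center in the frame of jig between 0.0415 and 0.0475 m and y of tube_center in the frame of jig between -0.004 and 0.004 m and z of tube_center in the frame of jig between 0.027 and 0.0345 m and value of joint flap between 0.11 and 0.19 rad and contact force between flap and tube above 1 N and linear speed of tube below 0.01 m/s and velocity of joint flap between -0.05 and 0.05 rad/s); the robot touches nothing.
It fails at once if the tube is lifted more than 10 mm out of its place in the groove (z of tube_center in the frame of jig above 0.041 m).
It fails at once if the brass weight is moved more than 15 mm or lifted (distance of weight_mid from where it was at the start of the episode above 0.015 m).
It fails at once if the wax cake is moved more than 15 mm or lifted (distance of wax_mid from where it was at the start of the episode above 0.015 m).
It fails at once if the ring dish is moved more than 15 mm or lifted (distance of dish_mid from where it was at the start of the episode above 0.015 m).
It fails at once if the cork block is moved more than 15 mm or lifted (distance of cork_mid from where it was at the start of the episode above 0.015 m).
It also fails if it takes over 42 s, if anything falls off the work surface, if the arm or the gripper's body presses on something with over 40 N, if the wrist force passes 120 N, or if a joint passes its speed limit or range.

## Robot

A 6-joint arm with a two-finger parallel gripper is mounted at the origin on a cart in front of the work surface, level with it; the furniture and walls round the work are solid. World frame = base frame: x ahead of the robot, y to its left, z up, the work surface at z = 0. Lengths are in mm, angles in rad, forces in N, time in s.
With the tool pointing down it reaches from about 350 to 975 mm from the base axis. Payload 7.1 kg.
Tool frame: the origin (TCP) lies on the front face of the gripper's body, between the roots of the fingers; the fingertips stand 80 mm ahead of it and the grasp point (between the pads) lies 61 mm ahead of it (env.tips_ahead is the distance from the TCP to the fingertips, in mm); z points along the fingers, y is the direction in which the jaws open and shut (so a half turn about z gives the same grasp; the last joint's range is limited). The gripper opens to 88 mm and grips with 3 to 60 N. Pads are 20 mm wide; open, the fingers measure 115 mm over their backs; the gripper's body (75 mm by 178 mm) begins 61 mm behind the grasp point.
Start: joints at [1.307, 0.423, 1.63, -0, 1.089, -0.019], TCP at [151.445, 606.358, 302.675] pointing down, gripper open.
Joint ranges: [-3, 3], [-0.9, 2.11], [0.09, 2.58], [-1.31, 4.45], [0.11, 2.69], [-2.54, 2.54]. Speed limits (rad/s): [2.39, 2.39, 3.01, 3.14, 3.14, 3.14].

## Interface

Orientations are given as a unit quaternion [x, y, z, w].
In Python, from station import env, set_gripper, viewer, workorder gives the robot as it stands. Calls block until the motion is done:
- env.reach(position, orientation): joint-space move of the TCP to a pose.
- env.move_l(position, rot=None, rate=150, f_stop=None): straight line of the TCP; rot=None keeps the orientation; rate is the mean speed in mm/s. With f_stop (N) it stops when the force on the tool has changed by that much, and returns True; else False.
- env.move_joints(angles): joint-space move.
- set_gripper(opening): finger opening in mm; the grip force is fixed at half the most; returns when the fingers have stopped.
- env.hold(seconds).
- env.ik(position, orientation): joint angles nearest the present ones, or None.
- env.read_state(): the state.
- viewer.camera(name): name is "scene" or "top" or "wrist"; returns the picture (480x640x3 uint8, blue, green, red); there is no depth.
- viewer.camera_params(name): a dict with "fx", "fy", "cx", "cy" (pixels), "dist" ([k1, k2, p1, p2, k3] as OpenCV has them; the pictures are not rectified), "pose" (4x4, takes a point from camera to world coordinates); the wrist camera has in their place "tool_from_camera" (4x4, takes a point from camera to tool coordinates, whose origin is the TCP and whose axes are the flange's). Camera axes: x right, y up, looking along -z (the intrinsics and any distortion apply to the point x, -y, -z); pixel columns grow to the right and rows downward; lengths in mm; the calibration is good to about 2 mm. A picture is of the moment at which its call begins: read the wrist's pose just before it. camera_params takes no time and is no camera call.
A pose or a line that the arm cannot do raises env.IKError and nothing moves.
- workorder.sign_off(): hands the job in, once; it reports no verdict.
The state is a dict: "time_s": time; "qpos": joint angles; "dq": joint speeds; "tau": joint torques, N m; "tool_pos": TCP position; "orientation": TCP orientation; "force": force on the tool from outside, world axes, zero at the start; "wrist_torque": the same for the moment, N m; "width": finger opening in mm.
Only numpy, scipy, OpenCV 4.12 (cv2) and the standard library are available. Lean on these libraries where they do the work, as an engineer would, in place of code of your own. Each camera call takes 0.05 s, during which the arm holds its last target. There are 200 camera calls.

## Working session

There is one attempt and no reset: what is moved stays moved. The work goes in short steps, each a Python script; the robot and the scene stay as the last script left them, time stands still between calls to the robot, and variables do not carry over. Pictures are saved under pics/ and viewed, about 8 in all and at most 12, crops included, and the job is handed in when it is done.

```bash
ls; mkdir -p pics; python3 - <<'E'
from station import env, viewer
import cv2,numpy as np
for n in("scene","top"):
    im=viewer.camera(n); cv2.imwrite(f"pics/{n}0.png",im); p=viewer.camera_params(n); print(n,p)
print(viewer.camera_params("wrist"))
print(env.read_state())
E
```

```text
pics
scene {'fx': 468.1114858620083, 'fy': 468.1114858620083, 'cx': 323.4807006090838, 'cy': 244.47023646916332, 'dist': array([-0.12194716,  0.        ,  0.        ,  0.        ,  0.        ]), 'pose': array([[ 7.78693073e-01,  4.88069885e-01, -3.94239630e-01,
         2.29386516e+02],
       [-6.27280737e-01,  5.93131432e-01, -5.04691967e-01,
        -4.50421120e+02],
       [-1.24890339e-02,  6.40299064e-01,  7.68024175e-01,
         7.36982278e+02],
       [ 0.00000000e+00,  0.00000000e+00,  0.00000000e+00,
         1.00000000e+00]])}
top {'fx': 622.1253667538776, 'fy': 622.1253667538776, 'cx': 324.8233542029378, 'cy': 249.8905198658264, 'dist': array([-0.05574695,  0.        ,  0.        ,  0.        ,  0.        ]), 'pose': array([[ 1.25333277e-02,  9.93312603e-01, -1.14773643e-01,
         3.88640200e+02],
       [-9.99668947e-01,  1.50267445e-02,  2.08852490e-02,
         1.60277005e+01],
       [ 2.24702552e-02,  1.14473885e-01,  9.93172099e-01,
         1.33159930e+03],
       [ 0.00000000e+00,  0.00000000e+00,  0.00000000e+00,
         1.00000000e+00]])}
{'fx': 361.7424925
[... 501 characters left out ...]
,
         1.00000000e+00]])}
{'time_s': 0.1, 'qpos': array([ 1.30697648e+00,  4.23747179e-01,  1.63062165e+00, -1.15497276e-05,
        1.08857446e+00, -1.90367466e-02]), 'dq': array([-0.00105273, -0.00384825, -0.00263784, -0.00166185, -0.00059531,
       -0.00137993]), 'tau': array([-4.25764119e-04, -5.45615065e+01, -2.74322301e+01,  6.44792221e-02,
        1.87818386e-02, -5.88929993e-05]), 'tool_pos': array([151.36303795, 605.98837316, 301.98694162]), 'orientation': array([ 1.22083525e-01,  9.92519600e-01, -6.69297999e-04, -9.01277723e-05]), 'force': array([-0.64407088,  0.6051008 , -0.23624899]), 'wrist_torque': array([-0.01580817,  0.01914408, -0.03502527]), 'width': 87.94112621894081}
```

View pics/top0.png

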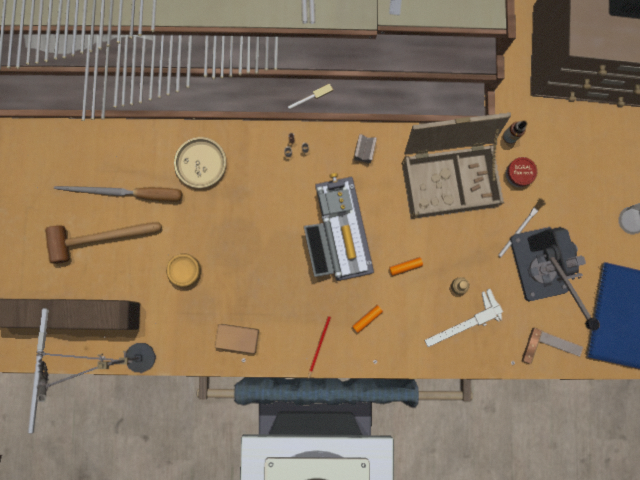

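View pics/scene0.png

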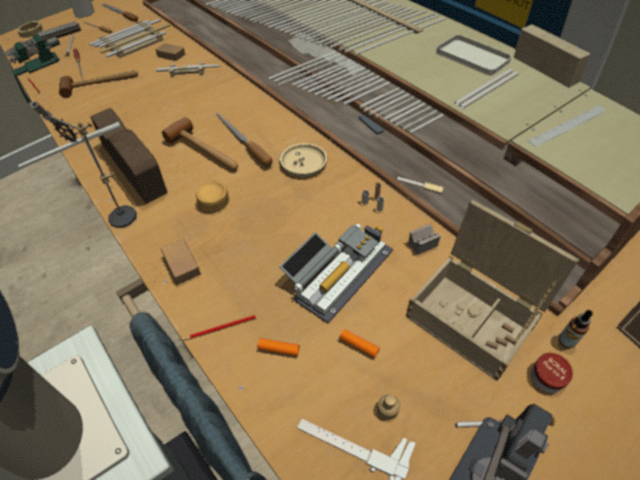

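Top view: the jig is at about (343,230), with the brass tube at (348,242) in the groove and the black thumb plate at (317,250). The look-alikes are orange, at (405,267) and (368,319), loose on the bench. I'll confirm this in an enlarged crop.

```bash
python3 - <<'E'
import cv2
im=cv2.imread("pics/top0.png")[165:290,290:430]
cv2.imwrite("pics/crop1.png",cv2.resize(im,None,fx=4.8,fy=4.8,interpolation=cv2.INTER_CUBIC))
E
```

```text
(no output)
```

View pics/crop1.png

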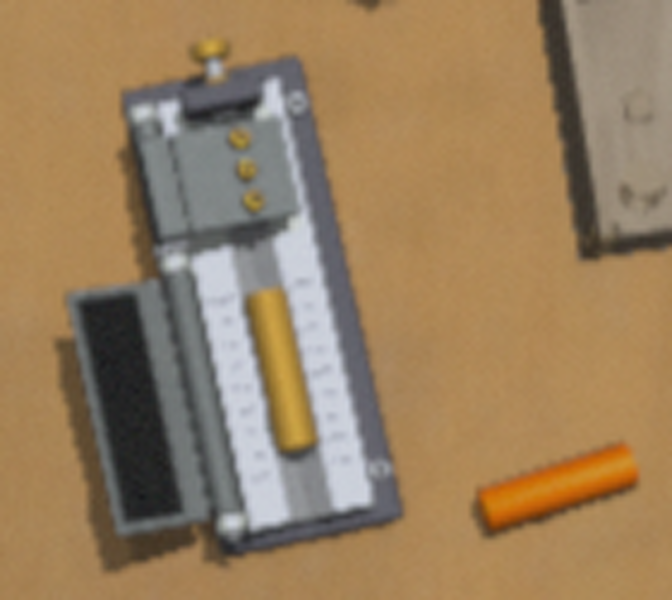

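The crop confirms it. The brass tube is in the jig groove, from crop (265,290) to (297,450). The orange rod at (555,487) is loose on the bench. Next I'll fit the jig pose from landmarks and then move above it for a near look.

```bash
cat > h.py <<'E'
import numpy as np, cv2
from scipy.optimize import least_squares
from scipy.spatial.transform import Rotation as R
F=np.diag([1.,-1,-1])
def project(P,p,pose):
    T=np.linalg.inv(pose); T[:3]=F@T[:3]
    K=np.array([[p["fx"],0,p["cx"]],[0,p["fy"],p["cy"]],[0,0,1]])
    return cv2.projectPoints(np.asarray(P,float).reshape(-1,1,3),cv2.Rodrigues(T[:3,:3])[0],T[:3,3],K,np.array(p["dist"]))[0][:,0]
def jig2w(J,P):
    P=np.atleast_2d(P).astype(float); c,s=np.cos(J[2]),np.sin(J[2])
    return P@np.array([[c,-s,0],[s,c,0],[0,0,1]]).T+[J[0],J[1],0]
def fit(pts,px,p,pose,J0,extra=()):
    f=lambda J:(project(jig2w(J,pts),p,pose)-px).ravel()
    r=least_squares(f,J0,loss="soft_l1",x_scale=[10,10,.1]); return r.x,f(r.x).reshape(-1,2)
def tool_pose(state):
    T=np.eye(4);T[:3,:3]=R.from_quat(state["orientation"]).as_matrix();T[:3,3]=state["tool_pos"];return T
def down(yaw): # tool x along -heading or +heading, z down
    return (R.from_euler("z",yaw)*R.from_euler("x",np.pi)).as_quat()
E
python3 - <<'E'
from h import *
from station import env, viewer
p=viewer.camera_params("top")
pts=[[-100,-28,26],[-100,28,26],[95,-28,26],[-92,82.8,54],[16,82.8,54]]
px=np.array([[372,503],[250,527],[275,80],[122,533],[72,297]])/4.8+[290,165]
J,e=fit(pts,px,p,p["pose"],[600,0,0]); print(J,e.round(1))
# tube axis: project candidates
t=np.array([[265,290],[299,450]])/4.8+[290,165]
f=lambda q:(project(jig2w(J,[[q[0]+35,q[1],41],[q[0]-35,q[1],36]]),p,p["pose"])-t).ravel()
r=least_squares(f,[-20,0]);print(r.x,r.fun)
for a in(0,np.pi):
    for h in (250,330):
        w=jig2w(J,[-20,35,h])[0]; print(a,w,env.ik(w,down(J[2]+a)))
E
```

```text
[ 5.89430999e+02 -5.23598657e+01  2.31324433e-01] [[ 0.3  0.1]
 [-0.2  0.8]
 [ 0.  -0.4]
 [ 0.3  0.5]
 [-0.5 -1.1]]
[-35.18875894  -0.74591717] [-0.07529616  0.35180582  0.07468533 -0.34903071]
0 [561.93938644 -22.87747725 250.        ] [-6.18498884e-02  3.99997676e-01  1.80981700e+00 -4.44089210e-16
  9.31777977e-01  1.27762201e+00]
0 [561.93938644 -22.87747725 330.        ] [-6.18498884e-02  3.00172176e-01  1.74560828e+00 -4.44089210e-16
  1.09581220e+00  1.27762201e+00]
3.141592653589793 [561.93938644 -22.87747725 250.        ] [-0.06184989  0.39999768  1.809817    0.          0.93177798 -1.86397065]
3.141592653589793 [561.93938644 -22.87747725 330.        ] [-0.06184989  0.30017218  1.74560828  0.          1.0958122  -1.86397065]
```

```bash
python3 - <<'E'
from h import *
from station import env, viewer, set_gripper
J=[589.43,-52.36,0.2313]; q=down(J[2]+np.pi)
s=env.read_state(); env.move_l(s["tool_pos"]+[0,0,150])
w=jig2w(J,[-20,20,400])[0]; env.reach(w,q)
w=jig2w(J,[-20,20,260])[0]; env.move_l(w); set_gripper(56.5); env.hold(.3)
s=env.read_state(); im=viewer.camera("wrist"); cv2.imwrite("pics/w1.png",im)
np.save("w1.npy",tool_pose(s)); print(s["time_s"],s["tool_pos"],w,s["force"],s["width"])
p=viewer.camera_params("wrist"); pose=tool_pose(s)@p["tool_from_camera"]
print(project(jig2w(J,[[-100,-28,26],[-100,28,26],[95,-28,26],[-92,82.8,54],[16,82.8,54],[-70,0,31]]),p,pose).round(0))
E
```

```text
6.0083 [565.37665241 -37.47362441 259.97943061] [565.37775403 -37.47747791 260.        ] [-0.35384429  0.06780347 -0.33692122] 56.469006713322074
[[262. 128.]
 [329. 128.]
 [270. 338.]
 [401. 137.]
 [394. 270.]
 [295. 165.]]
```

View pics/w1.png

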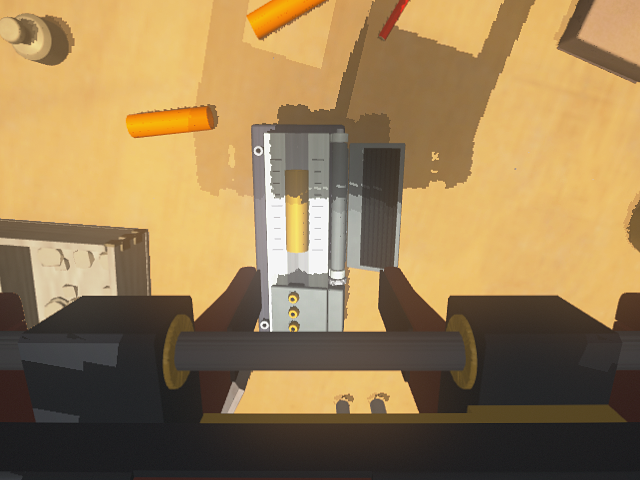

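Wrist view, with the robot side at the top: the jig spans (252,125) to (345,330), the tube (297,168) to (297,252) and the plate (347,143) to (405,270). The predicted landmarks fall close to these, so I'll refine on a crop.

```bash
python3 - <<'E'
import cv2
im=cv2.imread("pics/w1.png")[115:295,240:420]
cv2.imwrite("pics/crop2.png",cv2.resize(im,None,fx=3.3,fy=3.3,interpolation=cv2.INTER_CUBIC))
E
```

```text
(no output)
```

View pics/crop2.png

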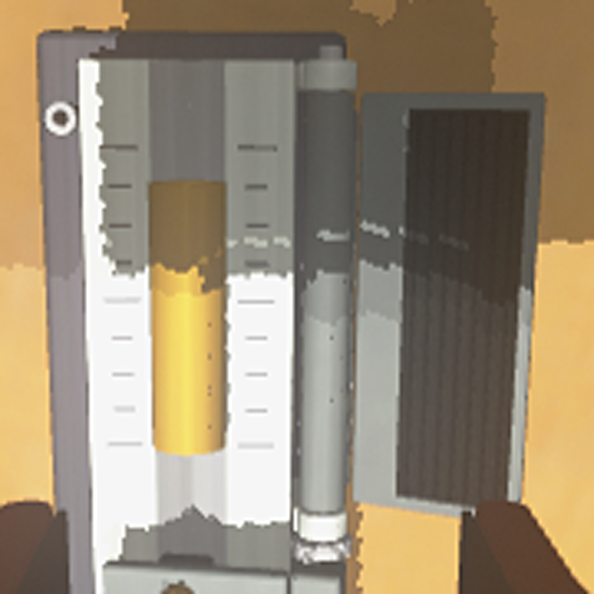

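```bash
python3 - <<'E'
from h import *
from station import viewer
p=viewer.camera_params("wrist"); pose=np.load("w1.npy")@p["tool_from_camera"]
g=lambda a:np.array(a)/3.3+[240,115]
pts=[[-100,-28,26],[-100,28,26],[-92,82.8,54],[16,82.8,54]]
px=g([[78,60],[298,58],[545,95],[520,513]])
J,e=fit(pts,px,p,pose,[589,-52,.23]); print(J,e.round(1))
t=g([[188,181],[190,455]])
for y in [None]:
  f=lambda q:(project(jig2w(J,[[q[0]-q[2],q[1],41],[q[0]+q[2],q[1],41]]),p,pose)-t).ravel()
  r=least_squares(f,[-20,0,35]);print(r.x,r.fun)
print(jig2w(J,[[0,0,0]]),np.linalg.inv(pose)[:3,3],pose[:3,3])
E
```

```text
[ 5.92587315e+02 -4.83930272e+01  2.44046783e-01] [[ 0.7  0.2]
 [ 0.6 -0.1]
 [-2.1 -2.8]
 [-0.1  3. ]]
[-34.75002774  -1.08801862  35.49673629] [-0.81366397  0.02226101  0.8604178  -0.02374278]
[[592.58731487 -48.3930272    0.        ]] [ 165.95348967  545.95712094 -216.93356158] [502.65679736 -51.75481779 342.53100834]
```

```bash
python3 - <<'E'
from h import *
from station import viewer
pw=viewer.camera_params("wrist"); Tw=np.load("w1.npy")@pw["tool_from_camera"]; pt=viewer.camera_params("top")
gw=lambda a:np.array(a)/3.3+[240,115]; gt=lambda a:np.array(a)/4.8+[290,165]
wx=gw([[78,60],[298,58],[545,95],[520,513],[188,181],[190,455]])
tx=gt([[372,503],[250,527],[275,80],[122,533],[72,297],[265,290],[299,450]])
def f(v,which="wt"):
    J=v[:3];c=v[3];z=v[4]
    pl=[[-92,82.8,z],[16,82.8,z]]; tb=[[c-35,0,41],[c+35,0,41]]; bed=[[-100,-28,26],[-100,28,26]]
    a=(project(jig2w(J,bed+pl+tb),pw,Tw)-wx)/1.0
    b=(project(jig2w(J,bed+[[95,-28,26]]+pl+[tb[1],[c-35,0,36]]),pt,pt["pose"])-tx)*1.6
    return np.concatenate([x.ravel() for k,x in(("w",a),("t",b)) if k in which])
for w in("w","wt"):
    r=least_squares(f,[590,-50,.235,-35,54],kwargs=dict(which=w),x_scale=[10,10,.1,10,10]);print(w,r.x.round(3));print(r.fun.reshape(-1,2).round(1))
E
```

```text
w [ 5.92596e+02 -4.87890e+01  2.38000e-01 -3.47260e+01  5.16650e+01]
[[ 1.  -0.1]
 [ 0.8  0. ]
 [-2.6 -2.2]
 [-1.3  2.5]
 [ 0.6  0.5]
 [ 1.6 -0.7]]
wt [ 5.91382e+02 -5.04320e+01  2.31000e-01 -3.44400e+01  5.36280e+01]
[[ 0.1 -2.3]
 [ 0.1 -1.7]
 [-2.9 -3.6]
 [-2.4  2.2]
 [-0.5 -1. ]
 [ 0.1 -2.1]
 [-1.  -1.4]
 [-1.8 -0.3]
 [-1.3 -2.1]
 [-1.  -0.8]
 [-2.2 -3.2]
 [-2.3 -1.4]
 [-2.  -2.5]]
```

```bash
python3 - <<'E'
from h import *
from station import env, viewer
J=[592,-49.5,0.235]; q=down(J[2]+np.pi)
env.move_l(jig2w(J,[-84,35,220])[0],rot=q); env.move_l(jig2w(J,[-84,35,80+57])[0],rate=80); env.hold(.2)
s=env.read_state(); print(s["time_s"],s["tool_pos"],s["force"])
a=viewer.camera("wrist"); cv2.imwrite("pics/w2.png",a)
b=viewer.camera("scene")[210:330,260:410]; b=cv2.resize(b,None,fx=4,fy=4,interpolation=cv2.INTER_CUBIC)
cv2.imwrite("pics/s2.png",b)
E
```

```text
8.0917 [502.41486957 -35.02204766 137.44071719] [ 0.17561575  0.5539018  -0.44350448]
```

View pics/s2.png

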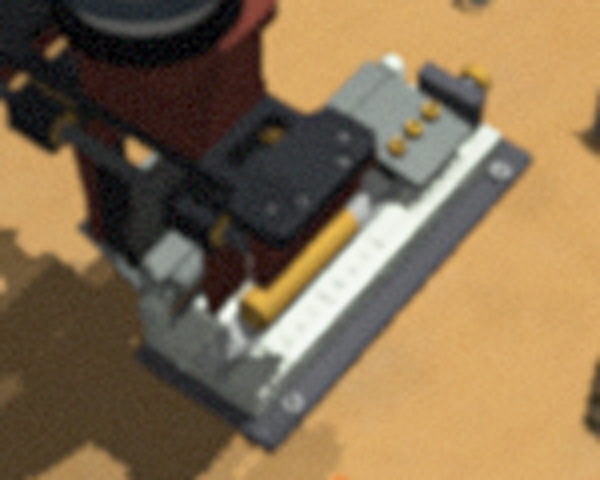

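View pics/w2.png

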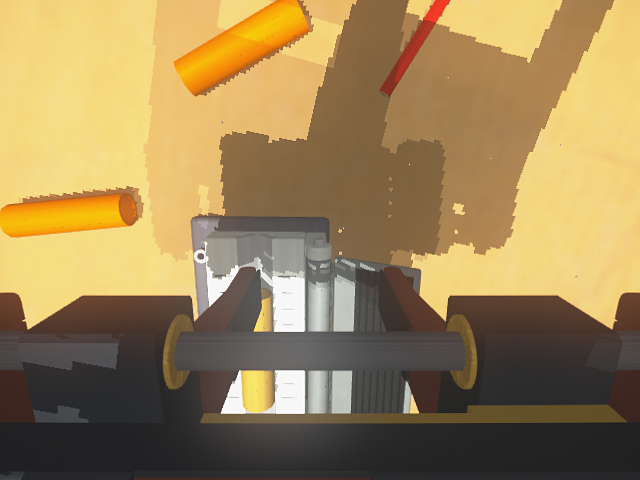

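The scene crop shows the tube's near end at crop (255,305), with finger A behind it. In the wrist picture finger A's tip is at about (240–262,268), the tube's near end is at row ~288, and finger B is over the plate at (385–405,268). I'll check these against the model projection.

```bash
python3 - <<'E'
from h import *
from station import env, viewer
J=[592,-49.5,0.235]; p=viewer.camera_params("wrist"); s=env.read_state(); T=tool_pose(s); C=T@p["tool_from_camera"]
tp=np.array([[x,y,80] for y in(-28.25,28.25) for x in(-10,10)]); W=tp@T[:3,:3].T+T[:3,3]
print("tips",project(W,p,C).round(0).tolist())
c,sn=np.cos(J[2]),np.sin(J[2]); print("tips jig",((W-[J[0],J[1],0])@np.array([[c,-sn,0],[sn,c,0],[0,0,1]])).round(1).tolist())
print("tube",project(jig2w(J,[[-69.5,10,31],[-69.5,0,41],[-69.5,-10,31],[.5,0,41]]),p,C).round(0).tolist())
print("bed/plate",project(jig2w(J,[[-100,-28,26],[-100,28,26],[-92,82.8,54],[-92,82.8,51]]),p,C).round(0).tolist())
im=cv2.imread("pics/w2.png")[205:425,180:440]; cv2.imwrite("pics/crop3.png",cv2.resize(im,None,fx=2.7,fy=2.7,interpolation=cv2.INTER_CUBIC))
E
```

```text
tips [[261.0, 305.0], [259.0, 266.0], [377.0, 305.0], [378.0, 266.0]]
tips jig [[-73.8, 6.7, 57.3], [-93.8, 6.7, 57.3], [-73.8, 63.2, 57.3], [-93.8, 63.2, 57.3]]
tube [[274.0, 292.0], [253.0, 299.0], [238.0, 292.0], [259.0, 411.0]]
bed/plate [[205.0, 237.0], [306.0, 237.0], [418.0, 267.0], [416.0, 265.0]]
```

View pics/crop3.png

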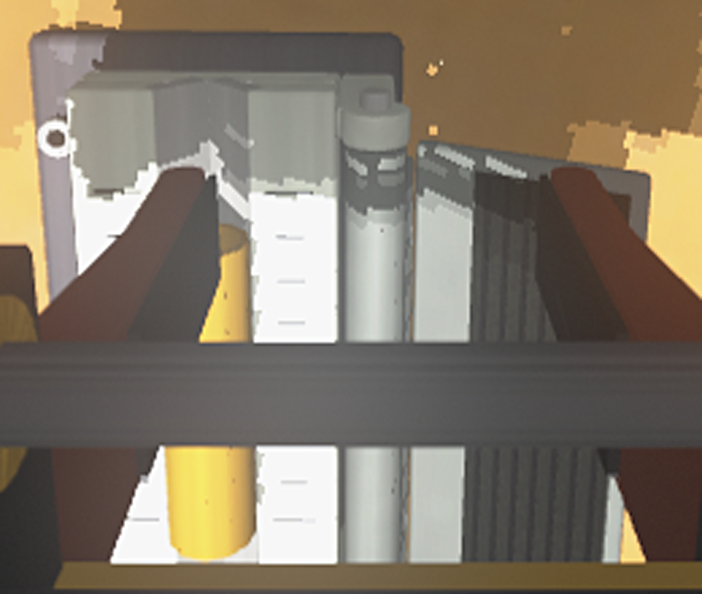

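The model and the picture agree to 1–2 mm: finger A is about 4 mm behind the tube end and finger B is on the plate. Pressing down now.

```bash
python3 - <<'E'
from h import *
from station import env, viewer
J=[592,-49.5,0.235]
hit=env.move_l(jig2w(J,[-84,35,80+33.0])[0],rate=25,f_stop=18); env.hold(.4)
s=env.read_state(); print(hit,s["time_s"],s["tool_pos"],s["force"],s["wrist_torque"],s["width"])
np.save("p0.npy",s["tool_pos"])
cv2.imwrite("pics/w3.png",viewer.camera("wrist")[205:425,180:440])
b=viewer.camera("scene")[210:330,260:410]; b=cv2.resize(b,None,fx=4,fy=4,interpolation=cv2.INTER_CUBIC)
cv2.imwrite("pics/s3.png",b)
E
```

```text
False 9.7 [502.27562737 -34.77367978 113.03438243] [-0.78901182  2.70582005  6.2412641 ] [ 0.69954199  0.13444909 -0.00226461] 56.739419373889305
```

View pics/s3.png

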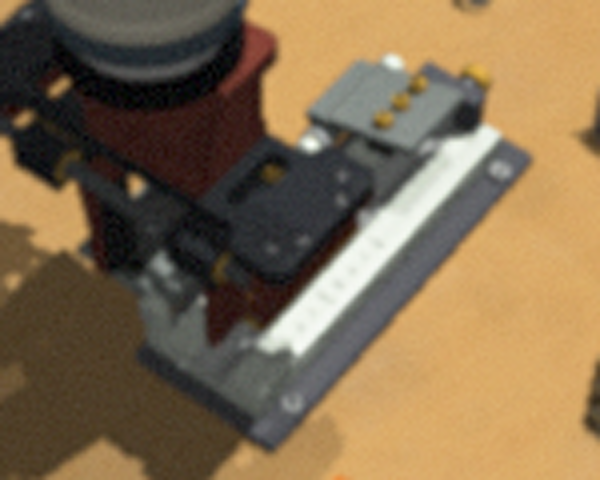

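The flap is up: in the scene crop it has risen to (385,105), Fz is 6.2 N, and the moment fits load on the plate finger only. Now I'll push along the groove, fast first and then slowly until it meets the stop.

```bash
python3 - <<'E'
from h import *
from station import env, viewer
J=[592,-49.5,0.235]; u=np.array([np.cos(J[2]),np.sin(J[2])])
def rep(t,h=None):
    s=env.read_state(); d=s["tool_pos"]; f=s["force"]
    print(t,h,round(s["time_s"],2),"x_jig",round((d[:2]-J[:2])@u,2),"z",round(d[2],1),"f_ax",round(f[:2]@u,2),f.round(1),s["wrist_torque"].round(2))
h=env.move_l(jig2w(J,[-40,35,113])[0],rate=35,f_stop=14); rep("a",h)
if not h:
    h=env.move_l(jig2w(J,[-8,35,113])[0],rate=35,f_stop=14); rep("b",h)
if not h:
    h=env.move_l(jig2w(J,[6,35,113])[0],rate=10,f_stop=7); rep("c",h)
env.hold(.3); rep("d")
b=viewer.camera("scene")[210:330,260:410]; b=cv2.resize(b,None,fx=4,fy=4,interpolation=cv2.INTER_CUBIC)
cv2.imwrite("pics/s4.png",b)
E
```

```text
a False 11.21 x_jig -41.97 z 112.4 f_ax -5.52 [-5.3 -1.4  6.7] [-0.12  1.13  0.19]
b False 12.28 x_jig -9.7 z 112.4 f_ax -6.47 [-6.1 -2.2  7.4] [-0.02  1.04  0.13]
c True 13.21 x_jig -1.48 z 112.3 f_ax -2.48 [-2.1 -1.9  6.8] [ 0.15  0.26 -0.01]
d None 13.51 x_jig -1.53 z 112.4 f_ax -1.29 [-1.  -1.4  6. ] [0.1  0.32 0.01]
```

View pics/s4.png

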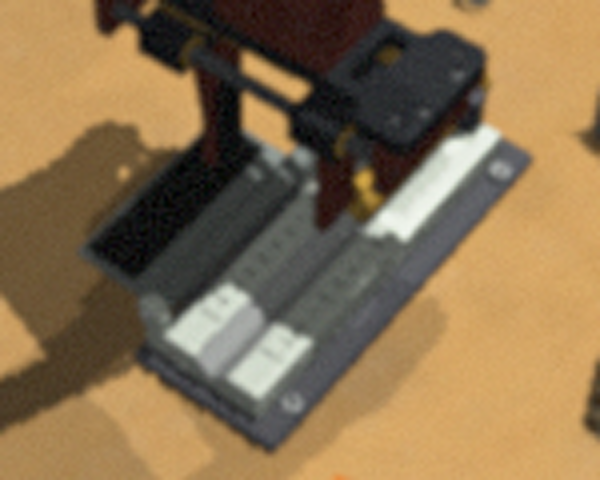

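The brass end at crop (365,190) is just ahead of the finger. The stop triggered at x −1.5, within 1–2 mm of the predicted home. I'll press once more to confirm firm contact.

```bash
python3 - <<'E'
from h import *
from station import env, viewer
J=[592,-49.5,0.235]; u=np.array([np.cos(J[2]),np.sin(J[2])])
def rep(t,h=None):
    s=env.read_state(); d=s["tool_pos"]; f=s["force"]
    print(t,h,round(s["time_s"],2),"x_jig",round((d[:2]-J[:2])@u,2),"z",round(d[2],1),"f_ax",round(f[:2]@u,2),f.round(1),s["wrist_torque"].round(2))
rep("0")
for x in (-1,0,1,2,3):
    h=env.move_l(jig2w(J,[x,35,113])[0],rate=6,f_stop=16); rep(x,h)
    if h: break
    f=env.read_state()["force"]
    if f[:2]@u<-18: break
env.hold(.3); rep("e")
E
```

```text
0 None 13.56 x_jig -1.51 z 112.4 f_ax -1.09 [-1.2  0.3  7.3] [ 0.18  0.31 -0.01]
-1 False 13.87 x_jig -1.38 z 112.9 f_ax -2.9 [-3.   0.2  7.1] [0.33 0.47 0.08]
0 False 14.18 x_jig -1.19 z 112.6 f_ax -5.01 [-5.  -0.7  6.7] [0.12 0.87 0.01]
1 False 14.5 x_jig -1.0 z 112.4 f_ax -7.18 [-6.9 -1.8  8.3] [-0.25  1.17  0.03]
2 False 14.82 x_jig -0.83 z 112.3 f_ax -9.96 [-9.4 -3.5 10.6] [-0.49  1.67 -0.05]
3 False 15.13 x_jig -0.62 z 112.3 f_ax -12.86 [-12.1  -4.8  13.5] [-0.85  2.13 -0.11]
e None 15.43 x_jig -0.63 z 112.3 f_ax -13.0 [-12.   -5.8  13. ] [-0.82  2.06 -0.09]
```

Firm contact: the force climbs about 13 N while the fingertip advances under 1 mm, at the home position. The flap was held open for more than 0.3 s. Next I back off, lift and go clear.

```bash
python3 - <<'E'
from h import *
from station import env, viewer
J=[592,-49.5,0.235]
env.move_l(jig2w(J,[-9,35,113])[0],rate=20); env.hold(.1); print(env.read_state()["force"])
env.move_l(jig2w(J,[-9,35,80+62])[0],rate=40)
env.move_l(jig2w(J,[-9,35,300])[0],rate=150)
env.move_l(jig2w(J,[-110,35,330])[0],rate=150); env.hold(.5)
s=env.read_state(); print(s["time_s"],s["force"])
T=tool_pose(s);p=viewer.camera_params("wrist");np.save("w5.npy",T)
im=viewer.camera("wrist"); cv2.imwrite("pics/w5.png",im)
pt=viewer.camera_params("top"); t=viewer.camera("top")
P=jig2w(J,[[10,0,31],[10,0,41],[30,0,45],[80,0,31]])
print(project(P,p,T@p["tool_from_camera"]).round(0).tolist(),project(P,pt,pt["pose"]).round(1).tolist())
b=cv2.resize(viewer.camera("scene")[210:330,260:410],None,fx=4,fy=4,interpolation=cv2.INTER_CUBIC)
t=cv2.resize(t[165:290,300:400],(384,480),interpolation=cv2.INTER_CUBIC)
cv2.imwrite("pics/f5.png",cv2.resize(np.hstack([b[:, 200:600],t]),None,fx=1,fy=1))
E
```

```text
[4.01186762 1.49971964 7.06281514]
19.7083 [-0.6427501   0.06822971 -0.10052428]
[[288.0, 315.0], [287.0, 319.0], [288.0, 337.0], [289.0, 369.0]] [[342.1, 220.7], [342.4, 219.9], [340.3, 210.4], [334.8, 189.0]]
```

View pics/f5.png

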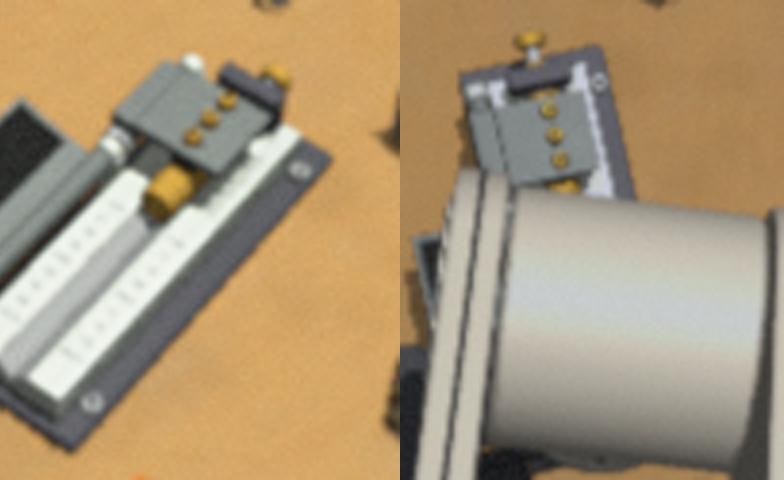

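The tube is under the flap, with its near end at scene crop (160,198). In the top view its far end reaches the stop block at (545,95). One numeric check of the near end, then I hand in.

```bash
python3 - <<'E'
from h import *
from station import env, viewer
J=[592,-49.5,0.235]; p=viewer.camera_params("scene")
for x in (0,5,10,15): print(x,((project(jig2w(J,[[x,0,31]]),p,p["pose"])-[260,210])*4-[200,0]).round(0))
print("stop/bed far corner",((project(jig2w(J,[[95,-28,26],[-100,-28,26]]),p,p["pose"])-[260,210])*4-[200,0]).round(0).tolist())
p=viewer.camera_params("wrist"); im=viewer.camera("wrist")[280:400,230:350]
cv2.imwrite("pics/w6.png",cv2.resize(im,None,fx=5,fy=5,interpolation=cv2.INTER_CUBIC))
E
```

```text
0 [[138. 216.]]
5 [[144. 210.]]
10 [[150. 203.]]
15 [[156. 197.]]
stop/bed far corner [[296.0, 128.0], [56.0, 396.0]]
```

```bash
python3 -c "
from station import env,workorder
print(env.read_state()['time_s'],workorder.sign_off())"
```

```text
the job is handed in; nothing more can be done
19.9083 None
```

The brass tube is in the drill jig and the job is handed in, at 19.9 s of the 42 s allowed; the system gives no verdict. One fingertip held the thumb plate down, with the flap an estimated 0.4 rad open. The other pushed the tube along the groove to the stop. I then backed off a few millimetres, lifted and came clear.

**Checks that agreed:**
- **Home position:** at the end of the push the axial force rose to 13 N while the fingertip advanced under 1 mm. Its front face was about 9.4 mm along the jig, against 10 mm nominal for a tube that is home. I held it there 0.3 s with the plate still pressed.
- **Final pictures:** the tube is under the closed flap with its far end at the stop block, and the tool force is near zero. The arm stayed well above the other things on the bench.

**Checks that disagreed or were missing:**
- **Jig position:** the top and wrist cameras put the jig 3–5 mm apart, so I used a value in between. The last scene check of the tube's near end was 2–4 mm off the prediction, on the side towards the stop.
- **Flap angle and pressure:** I judged the flap's final angle, and that it presses on the tube, from the pictures only.
- **Bystanders:** I did not re-measure their positions at the end.

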